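# Tip a carton over and seat it in the locating corner

## Robot

A 6-joint arm with a two-finger parallel gripper is mounted at the origin on a cart in front of the work surface, level with it; the furniture and walls round the work are solid. World frame = base frame: x ahead of the robot, y to its left, z up, the work surface at z = 0. Lengths are in mm, angles in degrees, forces in N, time in s.
With the tool pointing down it reaches from about 325 to 900 mm from the base axis. Payload 6.1 kg.
Tool frame: the origin (TCP) lies at the centre of the arm's flange, where the gripper is bolted on; the fingertips stand 182 mm ahead of it and the grasp point (between the pads) lies 164 mm ahead of it (manip.hold_point_z is the distance from the TCP to the grasp point, in mm); z points along the fingers, y is the line along which they close (so a half turn about z gives the same grasp; the last joint's range is limited). The gripper opens to 87 mm and grips with 3 to 60 N. Pads are 19 mm wide; open, the fingers measure 117 mm over their backs; the gripper's body (75 mm by 190 mm) begins 51 mm behind the grasp point.
Start: joints at [63.421, 12.628, 87.462, -0, 79.91, -7.225], TCP at [207.131, 589.673, 404.738] pointing down, gripper open.
Joint ranges: [-170.65, 170.65], [-52.31, 119.04], [5.05, 147.46], [-71.25, 251.25], [11.57, 151.72], [-153.62, 153.62]. Speed limits (degrees/s): [147.25, 147.25, 172.46, 180, 180, 180].

## Interface

Orientations are given as [roll, pitch, yaw] about the fixed x, y, z axes, in that order (R = Rz(yaw) Ry(pitch) Rx(roll)).
In Python, from plant import manip, optics, order gives the robot as it stands.
- The arm moves only by the shell command python3 -m inch 'ROWS' [FORCE]. ROWS is JSON, a list of rows, each an object with "fingers": the closure, from -1 (fully open) to 1 (shut); "slide": the shift along the tool's x, y, z in m, a list of three; "dr": the turn, a rotation vector about the tool's x, y, z in rad, a list of three. In form: [{"fingers": fingers, "slide": [tx, ty, tz], "dr": [wx, wy, wz]}, ...]. A call has 1 to 20 rows; each row is the pose to reach, as a shift and turn from the pose commanded when the call began, along the tool's axes at that moment; what a row does not reach only later rows make up. A row lasts 1/8 s, in which the tool goes at most 62.5 mm and 10.7 degrees, less where a joint would pass 70% of its speed; a pose out of reach is approached as far as the arm can. A call with a gripper value outside its range is refused whole. The fingers move at their own pace and stop on an object; FORCE is the grip in N (left out, the last holds). Time passes only in rows, so rows that repeat a pose let the fingers close. It gives the time, the measured TCP pose, the force, the opening and the grip force at its end, in the units of the state.
- manip.get_state(): the state, without advancing time (a new reading comes with each control period).
- optics.snapshot(name): name is "side" or "top" or "wrist"; returns (picture, depth): 480x640x3 uint8, red, green, blue; 480x640 float32, mm along the optical axis (not along the pixel's ray), 0 where there is no reading.
- optics.camera_model(name): a dict with "K" (3x3 intrinsics, pixels), "rvec" (rotation vector, rad) and "tvec" (3), from world to camera coordinates, as OpenCV has them. Camera axes: x right, y down, z forward; pixel columns grow to the right and rows downward; lengths in mm; the calibration is good to about 2 mm. A picture is of the moment at which its call begins: read the wrist's pose just before it. camera_model takes no time and is no camera call; for the wrist camera it gives the pose at the moment of the call.
- order.sign_off(): hands the job in; it is judged then, once.
The state is a dict: "t": time; "joint_positions": joint angles; "dq": joint speeds; "effort": joint torques, N m; "position": TCP position; "orientation": TCP orientation; "force": force on the tool from outside, world axes, zero at the start; "moment": the same for the moment, N m; "finger_gap": finger opening in mm; "grip_force": force on a finger pad.
Only numpy, scipy, OpenCV 4.12 (cv2) and the standard library are available. Lean on these libraries where they do the work, as an engineer would, in place of code of your own. Each camera call takes 0.05 s, during which the arm holds its last target. There are 200 camera calls.

## Task

The white carton stands on end in front of the aluminium locating corner. Push it over near its top, without lifting it, so that it falls towards the end stop and lies flat, with the face that looked away from the stop now on top; then push it sideways until it bears squarely on the side rail with 8 to 12 N (beyond the few newtons that sliding it takes) for half a second, and after that slide it along the rail until it bears likewise on the end stop. Leave it flush with both, never let the force pass 25 N, not even on first touch, and do not disturb the bottle, the timer or the beaker.

Things in the scene. Friction and masses are not known exactly. Their poses are not given: they have to be found in the camera images.
- carton_center (a point): centre of a closed rigid white carton, 120 mm long (its y), 75 wide (x), 60 thick (z), 0.28 to 0.56 kg. At first it stands on end: y up, z (the face to end on top) level, away from the end stop and roughly towards the robot, centre 60 mm above the worktop. Pushed over it lies 60 mm high, z up, y roughly towards the end stop. Sliding it takes 1 to 5 N, along the rail up to 8 N
- locating_corner: fixed aluminium angle fence. Origin: its inner corner at worktop height; x level, from the carton's bay towards and through the end stop; y level, from the side rail into the bay; z up. The seated carton covers x -120 to 0, y 0 to 75 mm (centre -60, 37.5). Outside the walls runs a flange 4 mm high, out to 30 mm from the inner faces; the bay is bare worktop
- end_stop: upright wall of the locating corner, 8 mm thick, 40 mm high, inner face in the plane x = 0 of the locating corner, from y = 0 to 160 mm; rigid and fixed; same origin and axes as the corner
- side_rail: upright wall of the locating corner at its -y side, 8 mm thick, 40 mm high, inner face in the plane y = 0 of the locating corner, from x = -210 mm to 0; rigid and fixed; same origin and axes as the corner
- reagent_bottle: loose white capped bottle, 52 mm across, 100 mm high, outside the side rail near the end stop; bystander, origin under its centre
- bench_timer: loose white timer, 64 x 64 x 20 mm, lying left of the end stop; bystander, origin under its centre
- beaker: loose clear beaker, 52 mm across, 60 mm high, outside the side rail, nearer the robot; bystander, origin under its centre
- post_foot (a point): foot of the fixed upright post (60 x 40 mm, 0.84 m high) of the shelf frame, left of the work; keep the arm clear of it. The point is on its centre line at worktop height
There are look-alikes about, which are no part of the job. Leave any red or yellow look-alike of the part that bears carton_center alone.

How it is judged (in metres and radians):
On the way, in this order (a step that is already met when the one before it is completed fails the run):
1. the carton has been pushed over and lies flat, right face up, not yet against the side rail (angle between carton_center's own z axis and vertical below 0.08 rad and height (world z) of carton_center below 0.036 m and contact force between carton and side_rail below 0.5 N), for 0.2 s.
2. the carton is pressed sideways against the side rail with 3 to 15 N (angle between carton_center's own z axis and vertical below 0.08 rad and contact force between carton and side_rail between 3 and 15 N and y of carton_center in the frame of locating_corner below 0.0425 m), for 0.4 s.
3. the carton is pressed lengthwise against the end stop with 3 to 15 N (angle between carton_center's own z axis and vertical below 0.08 rad and contact force between carton and end_stop between 3 and 15 N and x of carton_center in the frame of locating_corner above -0.065 m), for 0.4 s.
At the end, for the whole second after the job is handed in: The carton lies flat, right face up, at rest and released in the locating corner: gap to the end stop and to the side rail at most about 3.5 mm, square to the corner within 2 degrees (angle between carton_center's own z axis and vertical below 0.05 rad and x of carton_center in the frame of locating_corner between -0.0635 and -0.057 m and y of carton_center in the frame of locating_corner between 0.0345 and 0.041 m and angle between the y axis of carton_center and the x axis of locating_corner, either way round below 0.035 rad and height (world z) of carton_center below 0.034 m and linear speed of carton below 0.01 m/s); the robot touches nothing.
It fails at once if the robot presses on the carton with more than 25 N (contact force between the arm and carton above 25 N).
It fails at once if the fingers press on the carton with more than 25 N (contact force between the fingers and carton above 25 N).
It fails at once if the carton is pressed against the end stop or the side rail with more than 25 N (contact force between carton and end_stop above 25 N or contact force between carton and side_rail above 25 N).
It fails at once if the carton is lifted off the worktop (height (world z) of carton_center above 0.085 m).
It fails at once if the bottle, timer or beaker is moved more than 15 mm (distance of any of reagent_bottle, bench_timer, beaker from where it was at the start of the episode above 0.015 m).
It also fails if it takes over 72 s, if anything falls off the work surface, if the arm or the gripper's body presses on something with over 40 N, if the wrist force passes 120 N, or if a joint passes its speed limit or range.

## Working session

There is one attempt and no reset: what is moved stays moved. The work goes in short steps, Python scripts to look and compute and a shell command to move; the robot and the scene stay as the last step left them, time stands still between calls to the robot, and variables do not carry over. Pictures are saved under pics/ and viewed, at most 10 in all, crops included, and the job is handed in when it is done.

```bash
mkdir -p pics; ls; python3 - <<'E'
from plant import manip, optics, order
import cv2,numpy as np
s=manip.get_state();print(s)
for n in ("top","side"):
    p,d=optics.snapshot(n);cv2.imwrite(f"pics/{n}0.png",p[:,:,::-1]);np.savez(f"{n}0.npz",p=p,d=d)
    m=optics.camera_model(n);print(n,m, (d>0).mean())
E
```

```text
pics
{'t': 0.0, 'joint_positions': array([ 6.34189722e+01,  1.26756487e+01,  8.75269861e+01,  1.54171961e-04,
        7.99084864e+01, -7.22213962e+00]), 'dq': array([-0.02772142,  0.02222459, -0.03809144, -0.08533097,  0.06896898,
       -0.0036537 ]), 'effort': array([-2.71709968e-05, -4.94612002e+01, -3.87375391e+01,  6.98952377e-02,
        5.71914087e-02, -9.02115835e-05]), 'position': array([207.02920545, 589.42786537, 403.62121823]), 'orientation': array([-1.79889779e+02, -1.41203082e-02,  1.60641071e+02]), 'force': array([-0.84932797, -0.38449938, -0.17727677]), 'moment': array([-0.03767646, -0.02018703,  0.04099081]), 'grip_force': 0.0, 'finger_gap': 86.72687234640742}
top {'K': array([[541.01382809,   0.        , 313.75243538],
       [  0.        , 541.01382809, 229.91385317],
       [  0.        ,   0.        ,   1.        ]]), 'rvec': array([ 1.7870794 , -2.35631426,  0.33156477]), 'tvec': array([ 72.77233884, 631.80061716, 830.83040438])} 0.99595703125
side {'K': array([[440.89936397,   0.        , 326.58875128],
       [  0.        , 440.89936397, 235.57038869],
       [  0.        ,   0.        ,   1.        ]]), 'rvec': array([ 2.24028046, -0.01299163,  0.0256433 ]), 'tvec': array([-609.82762274,  -11.7370078 ,  961.77840649])} 0.95193359375
```

View pics/top0.png

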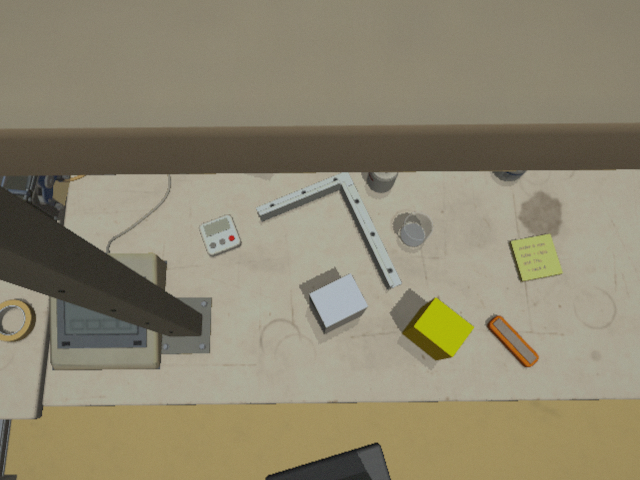

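View pics/side0.png

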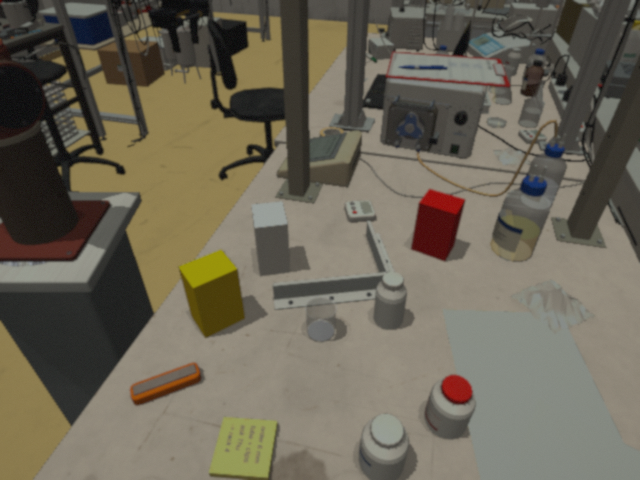

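The top view shows the carton's top at (338,302), the fence's inner corner near (345,185), the end stop running to (258,212), the rail to (395,283), the timer at (220,235), the beaker at (412,231), the bottle at (382,178), and the post's foot at (187,325). The side view shows the white carton standing at (270,240), and the rail in front of it.

```bash
cat > h.py <<'E'
import numpy as np, cv2
from plant import optics
def ray(n,uv,z,m=None):
    m=m or optics.camera_model(n);R=cv2.Rodrigues(np.array(m["rvec"]))[0];t=np.array(m["tvec"]).ravel()
    uv=np.atleast_2d(uv).astype(float);d=(np.c_[uv,np.ones(len(uv))]@np.linalg.inv(m["K"]).T)@R;c=-R.T@t
    return c+d*((z-c[2])/d[:,2])[:,None]
def cloud(n,d,m=None):
    m=m or optics.camera_model(n);R=cv2.Rodrigues(np.array(m["rvec"]))[0];t=np.array(m["tvec"]).ravel()
    v,u=np.mgrid[:480,:640];p=np.c_[u.ravel(),v.ravel(),np.ones(u.size)]@np.linalg.inv(m["K"]).T*d.reshape(-1,1)
    return ((p-t)@R).reshape(480,640,3)
E
python3 - <<'E'
from h import *
for n in("top","side"):
    z=np.load(n+"0.npz");P=cloud(n,z["d"]);p=z["p"]
    c=-cv2.Rodrigues(optics.camera_model(n)["rvec"])[0].T@optics.camera_model(n)["tvec"];print(n,"cam",c.round())
    if n=="top":
        print("table z",np.median(P[350:390,240:260,2]),"shelf",P[150,320].round(),P[50,320].round(),P[150,100].round(),P[171,320].round())
        roi=np.zeros((480,640),bool);roi[250:340,290:380]=1
        m=(roi&(abs(P[...,2]-120)<8)).astype(np.uint8)
        r=cv2.minAreaRect(np.argwhere(m)[:,::-1].astype(np.float32));b=cv2.boxPoints(r)
        print("carton n",m.sum(),np.median(P[m>0][:,2]));w=ray(n,b,120);print(w.round(1),w.mean(0).round(1),np.linalg.norm(np.diff(w,axis=0),axis=1).round(1))
        e=w[1]-w[0],w[2]-w[1]
        for q in e:print("edge ang",np.degrees(np.arctan2(q[1],q[0])).round(1))
        roi[:]=0;roi[172:295,250:405]=1
        m=(roi&(abs(P[...,2]-40)<6)).astype(np.uint8)
        cv2.imwrite("pics/fence.png",m*255)
        a=P[(m>0)];a=a[(a[:,0]>0)]
        print("fence n",len(a),np.median(a[:,2]))
        np.save("fence.npy",np.argwhere(m)[:,::-1])
        for nm,uv in(("timer",(220,235)),("beaker",(412,235)),("bottle",(382,180)),("postplate",(187,325))):print(nm,P[uv[1],uv[0]].round(),ray(n,uv,0).round())
    else:
        for nm,uv in(("bottle cap",(391,279)),("beaker",(320,325)),("post",(298,185))):print(nm,P[uv[1],uv[0]].round(),ray(n,uv,0).round())
E
```

```text
top cam [386. -30. 972.]
table z 0.0929635121976115 shelf [433. -45. 863.] [450. -50. 873.] [445.   1. 864.] [433. -45. 850.]
carton n 1813 120.01606677429677
[[ 521.   -61.1  120. ]
 [ 535.7 -136.3  120. ]
 [ 476.3 -146.4  120. ]
 [ 462.5  -72.3  120. ]] [ 498.9 -104.   120. ] [76.7 60.2 75.4]
edge ang -78.9
edge ang -170.4
fence n 1073 39.549141051725314
timer [684.  62.  18.] [[690.  64.   0.]]
beaker [ 592. -279.    7.] [[ 593. -281.    0.]]
bottle [ 689. -244.   70.] [[ 713. -260.    0.]]
postplate [524. 134. 120.] [[544. 157.   0.]]
side cam [ 587. -772.  596.]
bottle cap [ 708. -258.   99.] [[ 732. -155.    0.]]
beaker [ 593. -307.   45.] [[ 594. -269.    0.]]
post [544. 128.  37.] [[541. 188.   0.]]
```

View pics/fence.png

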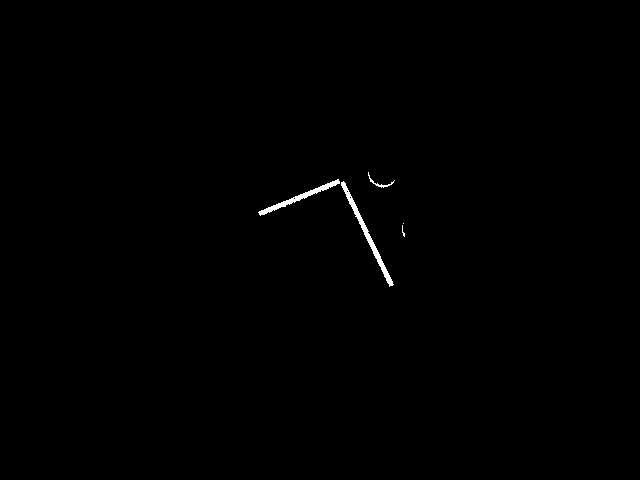

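The mask shows the two wall tops cleanly: the end stop from (259,213) to (340,181) and the rail from (342,182) to (391,285). Next I fit lines to them.

```bash
python3 - <<'E'
from h import *
uv=np.load("fence.npy");W=ray("top",uv,40)[:,:2]
S=W[(uv[:,0]<334)];R=W[(uv[:,0]>346)&(uv[:,0]<400)&(uv[:,1]>190)&~((uv[:,0]>398))]
def fit(a):
    v=cv2.fitLine(a.astype(np.float32),cv2.DIST_HUBER,0,.01,.01).ravel();return v[2:],v[:2]
ps,ds=fit(S);pr,dr=fit(R)
if dr[0]<0:dr=-dr
if ds[1]<0:ds=-ds
print("rail ang",np.degrees(np.arctan2(dr[1],dr[0])),"stop ang-90",np.degrees(np.arctan2(ds[1],ds[0]))-90)
wid=lambda a,p,d:np.ptp((a-p)@[-d[1],d[0]])
print("widths",wid(R,pr,dr),wid(S,ps,ds))
th=(np.arctan2(dr[1],dr[0])*210+(np.arctan2(ds[1],ds[0])-np.pi/2)*160)/370
ex=np.array([np.cos(th),np.sin(th)]);ey=np.array([-ex[1],ex[0]])
O=ex*(ps@ex-4)+ey*(pr@ey+4)
print("corner",O,"th",np.degrees(th))
L=lambda q:np.array([(q[...,:2]-O)@ex,(q[...,:2]-O)@ey]).T
print("lens rail x",L(R).min(0),L(R).max(0),"stop",L(S).min(0),L(S).max(0))
C=np.array([[521,-61.1],[535.7,-136.3],[476.3,-146.4],[462.5,-72.3]])
print("carton local",L(C).round(1),L(C).mean(0))
z=np.load("top0.npz");P=cloud("top",z["d"])
for nm,c in(("timer",[687,62]),("beaker",[593,-285]),("bottle",[706,-255]),("post",[544,150])):print(nm,L(np.array(c)))
# yellow box
hsv=cv2.cvtColor(z["p"],cv2.COLOR_RGB2HSV);m=(hsv[...,1]>150)&(abs(P[...,2]-120)<10)
print("yellow",P[m].min(0).round(),P[m].max(0).round(),L(P[m].mean(0)))
# post cross section
zs=np.load("side0.npz");Q=cloud("side",zs["d"])
for a,b in((60,200),(200,400)):
  for PP in(P,Q):
    k=(PP[...,2]>a)&(PP[...,2]<b)&(abs(PP[...,0]-544)<70)&(PP[...,1]>90)&(PP[...,1]<260)
    if k.any():print("post",k.sum(),np.percentile(PP[k],[2,98],axis=0).round())
np.savez("corner.npz",O=O,ex=ex,ey=ey,th=th)
E
```

```text
rail ang 7.7430573 stop ang-90 7.849411
widths 9.799179176999413 10.511944657344442
corner [ 715.34406 -174.72894] th 7.7890472
lens rail x [-209.52804446   -8.42245111] [-20.83371267   1.26941997] stop [-1.73084477 10.27520638] [  8.76538594 159.09695846]
carton local [[-177.2  138.9]
 [-172.8   62.4]
 [-233.    60.5]
 [-236.6  135.8]] [-204.88961953   99.38883392]
timer [  4.00042391 238.38618102]
beaker [-136.15989197  -92.67284493]
bottle [-20.13667423 -78.26409117]
post [-125.75391668  344.95451369]
yellow [ 368. -295.  110.] [ 460. -205.  124.] [-308.3754432  -32.844972 ]
post 865 [[519. 127.  62.]
 [554. 188. 199.]]
post 1471 [[520. 126.  61.]
 [609. 240. 197.]]
post 2425 [[519. 127. 208.]
 [554. 187. 398.]]
post 2599 [[520. 125. 205.]
 [569. 176. 397.]]
```

```bash
cat >> h.py <<'E'
def go(lx,ly,tip,dyaw):
    "tool shift (m) and turn to reach corner-frame point, tip height; dyaw=tool yaw minus corner yaw"
    from plant import manip
    c=np.load("corner.npz");s=manip.get_state();p=s["position"];yaw=np.radians(s["orientation"][2])
    T=np.r_[c["O"]+lx*c["ex"]+ly*c["ey"],tip+182];d=T-p
    tx=d[0]*np.cos(yaw)+d[1]*np.sin(yaw);ty=d[0]*np.sin(yaw)-d[1]*np.cos(yaw)
    t=np.radians(np.degrees(c["th"])+dyaw)-yaw;t=(t+np.pi)%(2*np.pi)-np.pi
    print("target",T.round(1),"slide",np.round([tx/1e3,ty/1e3,-d[2]/1e3],4),"drz",round(-t,4))
def where():
    from plant import manip
    c=np.load("corner.npz");s=manip.get_state();q=s["position"];f=s["force"]
    g=lambda v:(round(float(v[:2]@c["ex"]),1),round(float(v[:2]@c["ey"]),1),round(float(v[2]),1))
    print("t",round(s["t"],2),"local",g(q-np.r_[c["O"],182]),"yaw-th",round(s["orientation"][2]-float(np.degrees(c["th"])),2),"F",g(f),"gap",round(s["finger_gap"],1),"rp",s["orientation"][:2].round(2))
E
python3 -c "
from h import *
go(-400,350,200,180)
go(-285,99,100,180);go(-300,200,150,180);where()"
```

```text
target [271.6 117.8 382. ] slide [-0.2172 -0.4236  0.0217] drz -0.4738
target [ 419.6 -115.3  282. ] slide [-0.4341 -0.5945  0.1217] drz -0.4738
target [391.  -17.2 332. ] slide [-0.3746 -0.5114  0.0717] drz -0.4738
t 0.1 local (-400.0, 826.0, 221.7) yaw-th 152.86 F (0.4, -0.5, 0.9) gap 86.7 rp [-1.799e+02 -1.000e-02]
```

```bash
python3 -m inch '[{"fingers":0.2,"slide":[-0.1,-0.145,0.0],"dr":[0,0,-0.12]},{"fingers":0.2,"slide":[-0.2,-0.29,0.0],"dr":[0,0,-0.24]},{"fingers":0.2,"slide":[-0.2,-0.29,0.0],"dr":[0,0,-0.36]},{"fingers":0.2,"slide":[-0.2,-0.29,0.0],"dr":[0,0,-0.474]},{"fingers":0.2,"slide":[-0.2,-0.29,0.0],"dr":[0,0,-0.474]},{"fingers":0.2,"slide":[-0.2,-0.29,0.0],"dr":[0,0,-0.474]},{"fingers":0.2,"slide":[-0.434,-0.594,0.05],"dr":[0,0,-0.474]},{"fingers":0.2,"slide":[-0.434,-0.594,0.05],"dr":[0,0,-0.474]},{"fingers":0.2,"slide":[-0.434,-0.594,0.05],"dr":[0,0,-0.474]},{"fingers":0.2,"slide":[-0.434,-0.594,0.05],"dr":[0,0,-0.474]},{"fingers":0.2,"slide":[-0.434,-0.594,0.05],"dr":[0,0,-0.474]},{"fingers":0.2,"slide":[-0.434,-0.594,0.05],"dr":[0,0,-0.474]},{"fingers":0.2,"slide":[-0.434,-0.594,0.121],"dr":[0,0,-0.474]},{"fingers":0.2,"slide":[-0.434,-0.594,0.121],"dr":[0,0,-0.474]},{"fingers":0.2,"slide":[-0.434,-0.594,0.121],"dr":[0,0,-0.474]},{"fingers":0.2,"slide":[-0.434,-0.594,0.121],"dr":[0,0,-0.474]}]'
python3 - <<'E'
from h import *
where()
p,d=optics.snapshot("side");cv2.imwrite("pics/side1.png",p[100:400,100:500,::-1])
E
```

```text
t: 2.1
position: [420.6, -114.2, 285.7]
orientation: [-179.9, 0.2, -172.1]
force: [-0.6, -0.3, 0.3]
finger_gap: 34.8
grip_force: 0.0
t 2.1 local (-283.9, 99.9, 103.7) yaw-th -179.91 F (-0.7, -0.2, 0.3) gap 34.8 rp [-1.799e+02  1.500e-01]
```

View pics/side1.png

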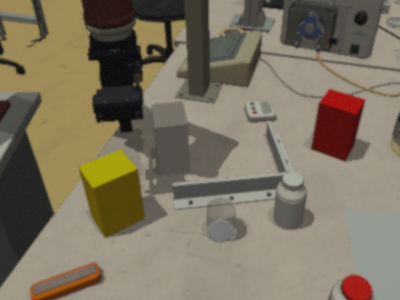

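The crop shows the gripper at (120,105), behind the carton at (170,140), which is still upright. It is clear of the yellow box.

```bash
python3 -m inch '[{"fingers":0.2,"slide":[-0.012,0,0.008],"dr":[0,0,0]},{"fingers":0.2,"slide":[-0.02,0,0.008],"dr":[0,0,0]},{"fingers":0.2,"slide":[-0.024,0,0.008],"dr":[0,0,0]},{"fingers":0.2,"slide":[-0.026,0,0.008],"dr":[0,0,0]},{"fingers":0.2,"slide":[-0.028,0,0.008],"dr":[0,0,0]},{"fingers":0.2,"slide":[-0.03,0,0.008],"dr":[0,0,0]},{"fingers":0.2,"slide":[-0.032,0,0.008],"dr":[0,0,0]},{"fingers":0.2,"slide":[-0.034,0,0.008],"dr":[0,0,0]},{"fingers":0.2,"slide":[-0.036,0,0.008],"dr":[0,0,0]},{"fingers":0.2,"slide":[-0.038,0,0.008],"dr":[0,0,0]},{"fingers":0.2,"slide":[-0.04,0,0.008],"dr":[0,0,0]},{"fingers":0.2,"slide":[-0.042,0,0.008],"dr":[0,0,0]},{"fingers":0.2,"slide":[-0.044,0,0.008],"dr":[0,0,0]},{"fingers":0.2,"slide":[-0.046,0,0.008],"dr":[0,0,0]},{"fingers":0.2,"slide":[-0.049,0,0.008],"dr":[0,0,0]},{"fingers":0.2,"slide":[-0.052,0,0.008],"dr":[0,0,0]},{"fingers":0.2,"slide":[-0.055,0,0.008],"dr":[0,0,0]}]'
python3 - <<'E'
from h import *
where()
p,d=optics.snapshot("side");cv2.imwrite("pics/side2.png",p[100:400,100:500,::-1])
E
```

```text
t: 4.28
position: [474.5, -107.1, 275.8]
orientation: [-180.0, 0.0, -172.2]
force: [-1.9, -0.4, 1.6]
finger_gap: 34.6
grip_force: 0.9
t 4.28 local (-229.4, 99.7, 93.8) yaw-th -179.98 F (-2.0, -0.1, 1.6) gap 34.6 rp [-1.8e+02  1.0e-02]
```

View pics/side2.png

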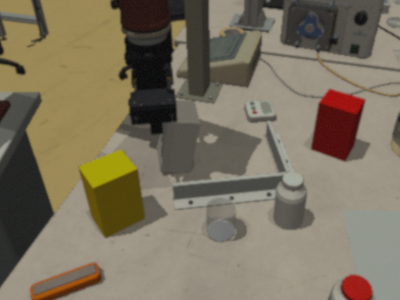

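It is tipping: in the crop the carton's top leans right at (185,125), with the gripper behind it. I continue.

```bash
python3 -m inch '[{"fingers":0.2,"slide":[-0.003,0,0],"dr":[0,0,0]},{"fingers":0.2,"slide":[-0.006,0,0],"dr":[0,0,0]},{"fingers":0.2,"slide":[-0.009,0,0],"dr":[0,0,0]},{"fingers":0.2,"slide":[-0.012,0,0],"dr":[0,0,0]},{"fingers":0.2,"slide":[-0.015,0,0],"dr":[0,0,0]},{"fingers":0.2,"slide":[-0.018,0,0],"dr":[0,0,0]},{"fingers":0.2,"slide":[-0.021,0,0],"dr":[0,0,0]},{"fingers":0.2,"slide":[-0.024,0,0],"dr":[0,0,0]},{"fingers":0.2,"slide":[-0.027,0,0],"dr":[0,0,0]},{"fingers":0.2,"slide":[-0.03,0,0],"dr":[0,0,0]},{"fingers":0.2,"slide":[-0.033,0,0],"dr":[0,0,0]},{"fingers":0.2,"slide":[-0.036,0,0],"dr":[0,0,0]},{"fingers":0.2,"slide":[-0.039,0,0],"dr":[0,0,0]},{"fingers":0.2,"slide":[-0.042,0,0],"dr":[0,0,0]},{"fingers":0.2,"slide":[-0.045,0,0],"dr":[0,0,0]},{"fingers":0.2,"slide":[-0.048,0,0],"dr":[0,0,0]},{"fingers":0.2,"slide":[-0.048,0,0],"dr":[0,0,0]},{"fingers":0.2,"slide":[-0.048,0,0],"dr":[0,0,0]}]'
python3 - <<'E'
from h import *
where()
p,d=optics.snapshot("side");cv2.imwrite("pics/side3.png",p[100:400,100:500,::-1])
E
```

```text
t: 6.58
position: [521.8, -100.6, 275.7]
orientation: [180.0, -0.0, -172.2]
force: [-0.2, 0.7, -0.7]
finger_gap: 34.8
grip_force: 0.0
t 6.58 local (-181.8, 99.7, 93.7) yaw-th -179.98 F (-0.1, 0.7, -0.7) gap 34.8 rp [ 1.8e+02 -1.0e-02]
```

View pics/side3.png

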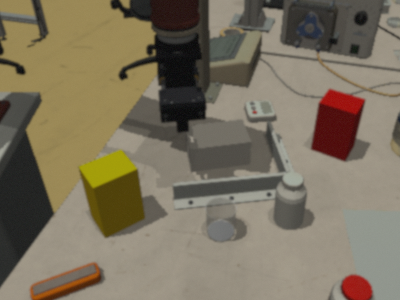

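The carton lies flat: in the crop its top face is at (220,135), and the gripper at (185,115) is clear of it. Now I measure it.

```bash
cat >> h.py <<'E'
def carton(n):
    c=np.load("corner.npz");p,d=optics.snapshot(n);P=cloud(n,d)
    l=np.c_[(P[...,:2].reshape(-1,2)-c["O"])@c["ex"],(P[...,:2].reshape(-1,2)-c["O"])@c["ey"]].reshape(480,640,2)
    m=((abs(P[...,2]-60)<6)&(l[...,0]>-230)&(l[...,0]<40)&(l[...,1]>-20)&(l[...,1]<180)).astype(np.uint8)
    m=cv2.morphologyEx(m,cv2.MORPH_OPEN,np.ones((3,3)))
    uv=np.argwhere(m)[:,::-1];w=ray(n,uv,60)[:,:2]-c["O"];w=np.c_[w@c["ex"],w@c["ey"]].astype(np.float32)
    r=cv2.minAreaRect(w);print(n,len(uv),"z",np.median(P[m>0][:,2]).round(1),"rect c",np.round(r[0],1),"size",np.round(r[1],1),"ang",round(r[2],1),"corners",cv2.boxPoints(r).round(1).tolist())
E
python3 -c "
from h import *
carton('top');carton('side')
go(-190,100,130,180);go(-115,190,130,90);where()"
```

```text
top 0 z nan rect c [0. 0.] size [0. 0.] ang 0.0 corners [[0.0, 0.0], [0.0, 0.0], [0.0, 0.0], [0.0, 0.0]]
side 1513 z 59.6 rect c [-114.4  100.3] size [120.   81.3] ang 2.8 corners [[-176.3000030517578, 138.0], [-172.3000030517578, 56.79999923706055], [-52.5, 62.599998474121094], [-56.400001525878906, 143.89999389648438]]
target [ 513.5 -101.4  312. ] slide [ 0.0082  0.0003 -0.0363] drz 0.0001
target [575.7  -2.1 312. ] slide [-0.0668  0.0903 -0.0363] drz 1.5709
t 6.72 local (-181.8, 99.7, 93.7) yaw-th -179.99 F (0.5, -0.1, -0.5) gap 35.1 rp [180.  -0.]
  return _methods._mean(a, axis=axis, dtype=dtype,
  ret = ret.dtype.type(ret / rcount)
```

```bash
python3 -m inch '[{"fingers":-0.6,"slide":[0.008,0,-0.036],"dr":[0,0,0]},{"fingers":-0.6,"slide":[-0.03,0.04,-0.036],"dr":[0,0,0.18]},{"fingers":-0.6,"slide":[-0.067,0.075,-0.036],"dr":[0,0,0.36]},{"fingers":-0.6,"slide":[-0.067,0.085,-0.036],"dr":[0,0,0.54]},{"fingers":-0.6,"slide":[-0.067,0.085,-0.036],"dr":[0,0,0.72]},{"fingers":-0.6,"slide":[-0.067,0.085,-0.036],"dr":[0,0,0.9]},{"fingers":-0.6,"slide":[-0.067,0.085,-0.036],"dr":[0,0,1.08]},{"fingers":-0.6,"slide":[-0.067,0.085,-0.036],"dr":[0,0,1.26]},{"fingers":-0.6,"slide":[-0.067,0.085,-0.036],"dr":[0,0,1.44]},{"fingers":-0.6,"slide":[-0.067,0.085,-0.036],"dr":[0,0,1.571]},{"fingers":-0.6,"slide":[-0.067,0.085,-0.036],"dr":[0,0,1.571]},{"fingers":-0.6,"slide":[-0.067,0.085,-0.036],"dr":[0,0,1.571]},{"fingers":-0.6,"slide":[-0.067,0.085,0.02],"dr":[0,0,1.571]},{"fingers":-0.6,"slide":[-0.067,0.085,0.05],"dr":[0,0,1.571]},{"fingers":-0.6,"slide":[-0.067,0.085,0.074],"dr":[0,0,1.571]},{"fingers":-0.6,"slide":[-0.067,0.085,0.074],"dr":[0,0,1.571]},{"fingers":-0.6,"slide":[-0.067,0.085,0.074],"dr":[0,0,1.571]}]'
python3 - <<'E'
from h import *
where()
carton("side");carton("top")
E
```

```text
t: 8.85
position: [577.2, -7.4, 202.8]
orientation: [179.9, 0.0, 97.8]
force: [0.0, -0.4, 0.0]
finger_gap: 69.4
grip_force: 0.0
t 8.85 local (-114.2, 184.5, 20.8) yaw-th 90.05 F (-0.1, -0.4, 0.0) gap 69.4 rp [1.7993e+02 2.0000e-02]
side 1584 z 59.6 rect c [-115.5  122. ] size [119.8 123.5] ang 3.0 corners [[-178.60000610351562, 180.5], [-172.10000610351562, 57.20000076293945], [-52.400001525878906, 63.5], [-59.0, 186.89999389648438]]
top 1906 z 60.0 rect c [-113.5  101.6] size [120.4  69.2] ang 3.1 corners [[-175.5, 132.8000030517578], [-171.8000030517578, 63.79999923706055], [-51.5, 70.30000305175781], [-55.29999923706055, 139.3000030517578]]
```

```bash
python3 -m inch '[{"fingers":-0.6,"slide":[-0.01,0,0],"dr":[0,0,0]},{"fingers":-0.6,"slide":[-0.018,0,0],"dr":[0,0,0]},{"fingers":-0.6,"slide":[-0.022,0,0],"dr":[0,0,0]},{"fingers":-0.6,"slide":[-0.024,0,0],"dr":[0,0,0]},{"fingers":-0.6,"slide":[-0.026,0,0],"dr":[0,0,0]},{"fingers":-0.6,"slide":[-0.028,0,0],"dr":[0,0,0]},{"fingers":-0.6,"slide":[-0.03,0,0],"dr":[0,0,0]},{"fingers":-0.6,"slide":[-0.032,0,0],"dr":[0,0,0]},{"fingers":-0.6,"slide":[-0.034,0,0],"dr":[0,0,0]},{"fingers":-0.6,"slide":[-0.036,0,0],"dr":[0,0,0]},{"fingers":-0.6,"slide":[-0.038,0,0],"dr":[0,0,0]},{"fingers":-0.6,"slide":[-0.04,0,0],"dr":[0,0,0]},{"fingers":-0.6,"slide":[-0.042,0,0],"dr":[0,0,0]},{"fingers":-0.6,"slide":[-0.044,0,0],"dr":[0,0,0]},{"fingers":-0.6,"slide":[-0.046,0,0],"dr":[0,0,0]},{"fingers":-0.6,"slide":[-0.048,0,0],"dr":[0,0,0]},{"fingers":-0.6,"slide":[-0.05,0,0],"dr":[0,0,0]}]'
python3 -c "
from h import *
where();carton('top')"
python3 -m inch '[{"fingers":-0.6,"slide":[-0.002,0,0],"dr":[0,0,0]},{"fingers":-0.6,"slide":[-0.004,0,0],"dr":[0,0,0]},{"fingers":-0.6,"slide":[-0.006,0,0],"dr":[0,0,0]},{"fingers":-0.6,"slide":[-0.008,0,0],"dr":[0,0,0]}]' >/dev/null
python3 -c "
from h import *
where();carton('top')"
```

```text
t: 11.08
position: [583.4, -56.9, 201.8]
orientation: [-180.0, -0.0, 97.8]
force: [-0.8, 4.1, 1.6]
finger_gap: 69.9
grip_force: 1.8
t 11.07 local (-114.7, 134.6, 19.8) yaw-th 90.0 F (-0.2, 4.2, 1.6) gap 69.9 rp [-180.   -0.]
top 78 z 60.1 rect c [-138.1   68.3] size [79.7 13.8] ang 23.8 corners [[-177.3000030517578, 58.5], [-171.8000030517578, 45.900001525878906], [-98.80000305175781, 78.0], [-104.4000015258789, 90.5999984741211]]
t 11.62 local (-114.7, 126.6, 19.7) yaw-th 90.01 F (1.0, 3.6, 1.4) gap 69.4 rp [180.   0.]
top 51 z 60.2 rect c [-107.2   71.9] size [10.4 14.4] ang 66.0 corners [[-115.9000015258789, 70.0], [-102.69999694824219, 64.19999694824219], [-98.5, 73.69999694824219], [-111.5999984741211, 79.5]]
```

```bash
python3 -m inch '[{"fingers":-0.6,"slide":[-0.002,0,0],"dr":[0,0,0]},{"fingers":-0.6,"slide":[-0.004,0,0],"dr":[0,0,0]},{"fingers":-0.6,"slide":[-0.006,0,0],"dr":[0,0,0]},{"fingers":-0.6,"slide":[-0.008,0,0],"dr":[0,0,0]},{"fingers":-0.6,"slide":[-0.01,0,0],"dr":[0,0,0]},{"fingers":-0.6,"slide":[-0.012,0,0],"dr":[0,0,0]},{"fingers":-0.6,"slide":[-0.014,0,0],"dr":[0,0,0]},{"fingers":-0.6,"slide":[-0.016,0,0],"dr":[0,0,0]},{"fingers":-0.6,"slide":[-0.018,0,0],"dr":[0,0,0]},{"fingers":-0.6,"slide":[-0.02,0,0],"dr":[0,0,0]},{"fingers":-0.6,"slide":[-0.022,0,0],"dr":[0,0,0]}]' >/dev/null
python3 - <<'E'
from h import *
where();carton('side')
p,d=optics.snapshot("side");cv2.imwrite("pics/side4.png",cv2.resize(p[170:350,200:450,::-1],None,fx=2.5,fy=2.5))
E
```

```text
t 13.05 local (-114.7, 104.6, 19.7) yaw-th 90.0 F (-0.2, 3.8, 2.4) gap 69.4 rp [-180.   -0.]
side 1784 z 59.6 rect c [-115.8   57.6] size [ 90.8 119.7] ang 89.7 corners [[-175.89999389648438, 12.5], [-56.20000076293945, 11.899999618530273], [-55.70000076293945, 102.5999984741211], [-175.39999389648438, 103.19999694824219]]
```

View pics/side4.png

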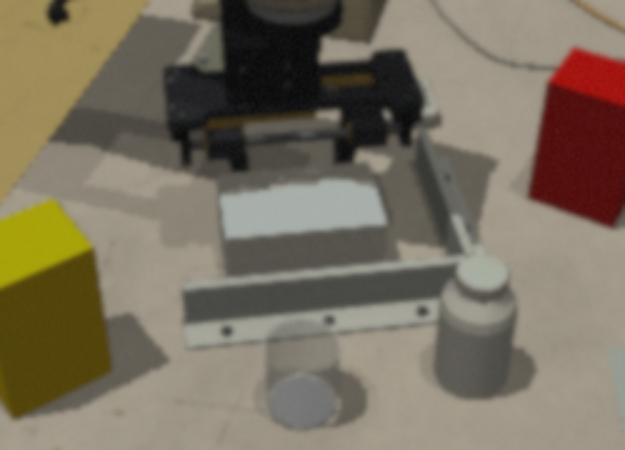

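The crop shows the carton square to the rail, about 12 mm off it, with the fingers spread behind it at (240,150) and (345,150). From here I creep.

```bash
python3 -m inch '[{"fingers":-0.6,"slide":[-0.002,0,0],"dr":[0,0,0]},{"fingers":-0.6,"slide":[-0.004,0,0],"dr":[0,0,0]},{"fingers":-0.6,"slide":[-0.006,0,0],"dr":[0,0,0]},{"fingers":-0.6,"slide":[-0.007,0,0],"dr":[0,0,0]},{"fingers":-0.6,"slide":[-0.0075,0,0],"dr":[0,0,0]},{"fingers":-0.6,"slide":[-0.008,0,0],"dr":[0,0,0]},{"fingers":-0.6,"slide":[-0.0085,0,0],"dr":[0,0,0]},{"fingers":-0.6,"slide":[-0.009,0,0],"dr":[0,0,0]}]' >/dev/null
python3 -c "
from h import *
where()"
for i in 1 2; do python3 -m inch '[{"fingers":-0.6,"slide":[-0.0004,0,0],"dr":[0,0,0]},{"fingers":-0.6,"slide":[-0.0008,0,0],"dr":[0,0,0]}]' >/dev/null
python3 -c "
from h import *
where()"; done
```

```text
t 14.15 local (-114.7, 95.7, 19.7) yaw-th 90.01 F (0.3, 4.0, 2.4) gap 69.7 rp [-180.   -0.]
t 14.4 local (-114.8, 94.9, 19.7) yaw-th 90.0 F (-0.5, 5.1, 2.3) gap 70.1 rp [-180.   -0.]
t 14.65 local (-114.7, 94.1, 19.8) yaw-th 90.0 F (-0.5, 2.9, 2.9) gap 69.6 rp [180.  -0.]
```

```bash
for i in 1 2 3; do python3 -m inch '[{"fingers":-0.6,"slide":[-0.0003,0,0],"dr":[0,0,0]},{"fingers":-0.6,"slide":[-0.0006,0,0],"dr":[0,0,0]}]' >/dev/null
python3 -c "
from h import *
where()"; done
```

```text
t 14.9 local (-114.7, 93.5, 19.8) yaw-th 90.0 F (-0.4, 3.4, 1.8) gap 69.4 rp [180.   0.]
t 15.15 local (-114.7, 92.9, 19.7) yaw-th 90.0 F (-0.1, 4.9, 2.5) gap 69.8 rp [-180.   -0.]
t 15.4 local (-114.7, 92.3, 19.8) yaw-th 90.0 F (-0.2, 3.7, 2.2) gap 69.5 rp [-180.    0.]
```

```bash
for i in 1 2 3; do python3 -m inch '[{"fingers":-0.6,"slide":[-0.0003,0,0],"dr":[0,0,0]},{"fingers":-0.6,"slide":[-0.0006,0,0],"dr":[0,0,0]}]' >/dev/null
python3 -c "
from h import *
where()"; done; python3 -c "
from h import *
carton('side')"
```

```text
t 15.65 local (-114.7, 91.7, 19.8) yaw-th 90.0 F (-0.5, 4.3, 3.4) gap 69.3 rp [180.  -0.]
t 15.9 local (-114.7, 91.1, 19.7) yaw-th 90.01 F (-0.4, 3.8, 2.9) gap 70.2 rp [-180.    0.]
t 16.15 local (-114.7, 90.5, 19.7) yaw-th 90.0 F (-0.3, 5.1, 3.0) gap 69.4 rp [-180.   -0.]
side 1844 z 59.5 rect c [-116.    42.9] size [ 89.2 120.2] ang 89.4 corners [[-176.5, -1.100000023841858], [-56.29999923706055, -2.4000000953674316], [-55.400001525878906, 86.9000015258789], [-175.60000610351562, 88.0999984741211]]
```

```bash
for i in 1 2 3; do python3 -m inch '[{"fingers":-0.6,"slide":[-0.0002,0,0],"dr":[0,0,0]},{"fingers":-0.6,"slide":[-0.0004,0,0],"dr":[0,0,0]}]' >/dev/null
python3 -c "
from h import *
where()"; done
```

```text
t 16.45 local (-114.7, 90.1, 19.7) yaw-th 90.0 F (0.2, 4.1, 3.4) gap 69.9 rp [-180.    0.]
t 16.7 local (-114.7, 89.7, 19.8) yaw-th 90.01 F (0.9, 4.6, 1.9) gap 70.1 rp [180.   0.]
t 16.95 local (-114.7, 89.3, 19.7) yaw-th 90.0 F (-0.1, 4.6, 2.5) gap 69.6 rp [-180.    0.]
```

```bash
for i in 1 2 3 4; do python3 -m inch '[{"fingers":-0.6,"slide":[-0.0002,0,0],"dr":[0,0,0]},{"fingers":-0.6,"slide":[-0.0004,0,0],"dr":[0,0,0]}]' >/dev/null
python3 -c "
from h import *
where()"; done
```

```text
t 17.2 local (-114.7, 88.9, 19.7) yaw-th 90.0 F (0.9, 4.4, 2.6) gap 69.8 rp [-180.   -0.]
t 17.45 local (-114.7, 88.5, 19.7) yaw-th 90.0 F (0.7, 5.1, 2.2) gap 69.6 rp [-180.   -0.]
t 17.7 local (-114.7, 88.1, 19.8) yaw-th 90.0 F (-0.4, 4.4, 2.8) gap 69.9 rp [-180.    0.]
t 17.95 local (-114.7, 87.7, 19.8) yaw-th 90.0 F (0.0, 4.6, 2.6) gap 69.6 rp [180.   0.]
```

```bash
for i in 1 2 3 4 5; do python3 -m inch '[{"fingers":-0.6,"slide":[-0.0002,0,0],"dr":[0,0,0]},{"fingers":-0.6,"slide":[-0.0004,0,0],"dr":[0,0,0]}]' >/dev/null
python3 -c "
from h import *
where()"; done
python3 -c "
from h import *
carton('side')"
```

```text
t 18.2 local (-114.7, 87.3, 19.7) yaw-th 90.0 F (-0.0, 4.8, 3.7) gap 69.9 rp [-180.    0.]
t 18.45 local (-114.7, 86.9, 19.7) yaw-th 90.0 F (-0.7, 4.4, 3.7) gap 69.6 rp [-180.   -0.]
t 18.7 local (-114.7, 86.5, 19.7) yaw-th 90.0 F (0.0, 4.4, 3.1) gap 69.7 rp [-180.   -0.]
t 18.95 local (-114.7, 86.1, 19.7) yaw-th 90.0 F (-0.3, 5.2, 3.4) gap 69.4 rp [-180.    0.]
t 19.2 local (-114.7, 85.7, 19.7) yaw-th 90.01 F (0.1, 3.8, 2.8) gap 69.9 rp [-180.    0.]
side 1857 z 59.5 rect c [-116.2   38.2] size [120.8  88.9] ang 1.2 corners [[-177.60000610351562, 81.4000015258789], [-175.60000610351562, -7.5], [-54.900001525878906, -4.900000095367432], [-56.79999923706055, 84.0]]
```

```bash
for i in 1 2 3 4; do python3 -m inch '[{"fingers":-0.6,"slide":[-0.00015,0,0],"dr":[0,0,0]},{"fingers":-0.6,"slide":[-0.0003,0,0],"dr":[0,0,0]}]' >/dev/null
python3 -c "
from h import *
where()"; done
```

```text
t 19.5 local (-114.7, 85.4, 19.7) yaw-th 90.0 F (-0.8, 5.2, 2.9) gap 69.3 rp [180.   0.]
t 19.75 local (-114.7, 85.1, 19.8) yaw-th 90.0 F (-0.7, 4.6, 4.3) gap 69.6 rp [180.   0.]
t 20.0 local (-114.7, 84.8, 19.7) yaw-th 90.0 F (-0.6, 4.3, 2.8) gap 69.8 rp [-180.   -0.]
t 20.25 local (-114.7, 84.7, 19.8) yaw-th 90.0 F (-0.0, 7.0, 3.6) gap 69.5 rp [-1.8e+02 -3.0e-02]
```

```bash
for i in 1 2; do python3 -m inch '[{"fingers":-0.6,"slide":[-0.0002,0,0],"dr":[0,0,0]}]' >/dev/null
python3 -c "
from h import *
where()"; done
```

```text
t 20.38 local (-114.7, 84.7, 19.7) yaw-th 90.0 F (-0.2, 6.3, 4.7) gap 69.6 rp [-1.7999e+02 -5.0000e-02]
t 20.5 local (-114.7, 84.6, 19.7) yaw-th 90.0 F (-1.2, 7.5, 4.8) gap 69.3 rp [-1.7999e+02 -6.0000e-02]
```

```bash
for i in 1 2 3; do python3 -m inch '[{"fingers":-0.6,"slide":[-0.0002,0,0],"dr":[0,0,0]},{"fingers":-0.6,"slide":[-0.0003,0,0],"dr":[0,0,0]}]' >/dev/null
python3 -c "
from h import *
where()"; done
```

```text
t 20.75 local (-114.7, 84.6, 19.7) yaw-th 90.0 F (-0.3, 9.2, 3.8) gap 69.4 rp [-1.7999e+02 -9.0000e-02]
t 21.0 local (-114.7, 84.4, 19.7) yaw-th 90.0 F (-0.8, 9.1, 5.0) gap 69.7 rp [-1.7999e+02 -1.1000e-01]
t 21.25 local (-114.7, 84.4, 19.7) yaw-th 90.0 F (-1.2, 10.9, 6.0) gap 69.6 rp [-1.7998e+02 -1.4000e-01]
```

```bash
python3 -m inch '[{"fingers":-0.6,"slide":[-0.0003,0,0],"dr":[0,0,0]},{"fingers":-0.6,"slide":[-0.0006,0,0],"dr":[0,0,0]},{"fingers":-0.6,"slide":[-0.0006,0,0],"dr":[0,0,0]}]' >/dev/null
python3 -c "
from h import *
where()"
python3 -m inch '[{"fingers":-0.6,"slide":[0,0,0],"dr":[0,0,0]},{"fingers":-0.6,"slide":[0,0,0],"dr":[0,0,0]},{"fingers":-0.6,"slide":[0,0,0],"dr":[0,0,0]},{"fingers":-0.6,"slide":[0,0,0],"dr":[0,0,0]},{"fingers":-0.6,"slide":[0,0,0],"dr":[0,0,0]}]' >/dev/null
python3 -c "
from h import *
where()"
```

```text
t 21.62 local (-114.7, 84.2, 19.7) yaw-th 90.0 F (-0.2, 12.3, 5.6) gap 69.3 rp [-179.97   -0.19]
t 22.25 local (-114.6, 84.3, 19.8) yaw-th 90.01 F (-0.4, 11.8, 6.7) gap 69.3 rp [-179.97   -0.19]
```

```bash
python3 -m inch '[{"fingers":-0.6,"slide":[-0.0003,0,0],"dr":[0,0,0]},{"fingers":-0.6,"slide":[-0.0005,0,0],"dr":[0,0,0]},{"fingers":-0.6,"slide":[-0.0005,0,0],"dr":[0,0,0]},{"fingers":-0.6,"slide":[-0.0005,0,0],"dr":[0,0,0]},{"fingers":-0.6,"slide":[-0.0005,0,0],"dr":[0,0,0]},{"fingers":-0.6,"slide":[-0.0005,0,0],"dr":[0,0,0]},{"fingers":-0.6,"slide":[-0.0005,0,0],"dr":[0,0,0]}]' >/dev/null
python3 -c "
from h import *
where()"
python3 -m inch '[{"fingers":-0.6,"slide":[0.003,0,0],"dr":[0,0,0]},{"fingers":-0.6,"slide":[0.02,0,0],"dr":[0,0,0]},{"fingers":-0.6,"slide":[0.035,0,0],"dr":[0,0,0]},{"fingers":-0.6,"slide":[0.035,0,-0.04],"dr":[0,0,0]},{"fingers":-0.6,"slide":[0.035,0,-0.08],"dr":[0,0,0]},{"fingers":-0.6,"slide":[0.035,0,-0.08],"dr":[0,0,0]}]' >/dev/null
python3 -c "
from h import *
where();carton('side');carton('top');go(-215,38,100,180);go(-215,38,20,180)"
```

```text
t 23.12 local (-114.6, 84.1, 19.8) yaw-th 90.01 F (-0.5, 14.6, 7.4) gap 69.5 rp [-179.97   -0.23]
t 23.88 local (-113.2, 117.2, 103.9) yaw-th 90.04 F (-0.1, -0.7, 0.2) gap 69.5 rp [179.6    0.19]
side 1835 z 59.5 rect c [-116.    32.9] size [ 80.9 119.9] ang 90.0 corners [[-176.0, -7.5], [-56.099998474121094, -7.599999904632568], [-56.0, 73.30000305175781], [-175.89999389648438, 73.4000015258789]]
top 330 z 60.0 rect c [-128.2   35.3] size [113.   56.1] ang 28.2 corners [[-191.1999969482422, 33.29999923706055], [-164.6999969482422, -16.100000381469727], [-65.19999694824219, 37.29999923706055], [-91.69999694824219, 86.69999694824219]]
target [ 497.2 -166.2  282. ] slide [-7.960e-02 -1.002e-01 -1.000e-04] drz -1.5703
target [ 497.2 -166.2  202. ] slide [-0.0796 -0.1002  0.0799] drz -1.5703
```

```bash
python3 -m inch '[{"fingers":0.4,"slide":[-0.02,-0.045,0],"dr":[0,0,-0.18]},{"fingers":0.4,"slide":[-0.04,-0.085,0],"dr":[0,0,-0.36]},{"fingers":0.4,"slide":[-0.08,-0.087,0],"dr":[0,0,-0.54]},{"fingers":0.4,"slide":[-0.08,-0.087,0],"dr":[0,0,-0.72]},{"fingers":0.4,"slide":[-0.08,-0.087,0],"dr":[0,0,-0.9]},{"fingers":0.4,"slide":[-0.08,-0.087,0],"dr":[0,0,-1.08]},{"fingers":0.4,"slide":[-0.08,-0.087,0],"dr":[0,0,-1.26]},{"fingers":0.4,"slide":[-0.08,-0.087,0],"dr":[0,0,-1.44]},{"fingers":0.4,"slide":[-0.08,-0.087,0],"dr":[0,0,-1.57]},{"fingers":0.4,"slide":[-0.08,-0.087,0],"dr":[0,0,-1.57]},{"fingers":0.4,"slide":[-0.08,-0.087,0],"dr":[0,0,-1.57]},{"fingers":0.4,"slide":[-0.08,-0.087,0],"dr":[0,0,-1.57]}]' >/dev/null
python3 - <<'E'
from h import *
where();carton('top');go(-200,38,20,180)
p,d=optics.snapshot("top");cv2.imwrite("pics/top5.png",cv2.resize(p[160:400,240:500,::-1],None,fx=2.3,fy=2.3))
E
```

```text
t 25.48 local (-201.8, 37.2, 99.3) yaw-th -180.12 F (-0.2, -0.1, 0.2) gap 26.1 rp [ 1.7998e+02 -3.0000e-02]
top 997 z 59.9 rect c [-89.7  62.7] size [ 51.3 106.7] ang 59.0 corners [[-148.60000610351562, 68.19999694824219], [-57.20000076293945, 13.199999809265137], [-30.700000762939453, 57.20000076293945], [-122.19999694824219, 112.19999694824219]]
target [ 512.  -164.2  202. ] slide [-0.0018  0.0008  0.0795] drz -0.0018
```

View pics/top5.png

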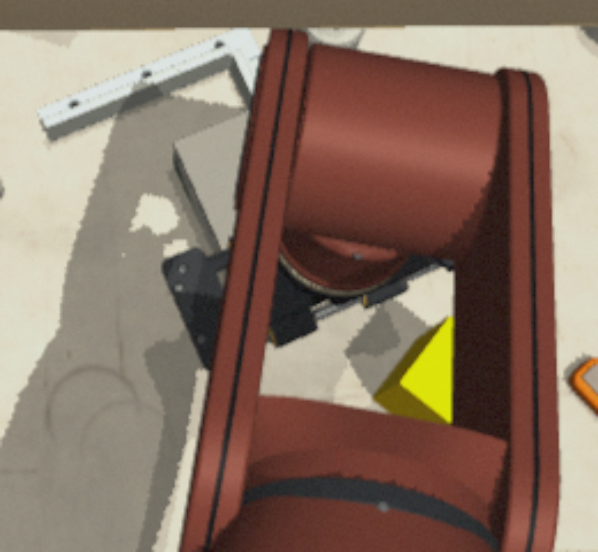

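The gripper's near end at (450,262) is clear of the yellow box, whose top corner is at (450,320). The carton sits ahead at (210,160). I descend and push.

```bash
python3 -m inch '[{"fingers":0.4,"slide":[0,0.001,0.03],"dr":[0,0,0]},{"fingers":0.4,"slide":[0,0.001,0.06],"dr":[0,0,0]},{"fingers":0.4,"slide":[0,0.001,0.079],"dr":[0,0,0]},{"fingers":0.4,"slide":[0,0.001,0.079],"dr":[0,0,0]},{"fingers":0.4,"slide":[-0.002,0.001,0.079],"dr":[0,0,0]},{"fingers":0.4,"slide":[-0.004,0.001,0.079],"dr":[0,0,0]},{"fingers":0.4,"slide":[-0.006,0.001,0.079],"dr":[0,0,0]},{"fingers":0.4,"slide":[-0.008,0.001,0.079],"dr":[0,0,0]},{"fingers":0.4,"slide":[-0.01,0.001,0.079],"dr":[0,0,0]},{"fingers":0.4,"slide":[-0.012,0.001,0.079],"dr":[0,0,0]},{"fingers":0.4,"slide":[-0.014,0.001,0.079],"dr":[0,0,0]},{"fingers":0.4,"slide":[-0.016,0.001,0.079],"dr":[0,0,0]},{"fingers":0.4,"slide":[-0.018,0.001,0.079],"dr":[0,0,0]},{"fingers":0.4,"slide":[-0.02,0.001,0.079],"dr":[0,0,0]}]' >/dev/null
python3 -c "
from h import *
where()"
python3 -m inch '[{"fingers":0.4,"slide":[-0.002,0,0],"dr":[0,0,0]},{"fingers":0.4,"slide":[-0.004,0,0],"dr":[0,0,0]},{"fingers":0.4,"slide":[-0.006,0,0],"dr":[0,0,0]},{"fingers":0.4,"slide":[-0.008,0,0],"dr":[0,0,0]},{"fingers":0.4,"slide":[-0.01,0,0],"dr":[0,0,0]}]' >/dev/null
python3 -c "
from h import *
where();carton('side')"
```

```text
t 27.32 local (-182.1, 38.1, 20.6) yaw-th -180.05 F (-3.8, 0.3, 3.4) gap 26.1 rp [ 1.7998e+02 -8.0000e-02]
t 27.95 local (-171.6, 38.1, 20.6) yaw-th -180.04 F (-3.6, 0.6, 1.7) gap 26.3 rp [179.99  -0.  ]
side 1263 z 59.5 rect c [-85.3  32.9] size [80.9 87.4] ang 90.0 corners [[-129.0, -7.5], [-41.70000076293945, -7.599999904632568], [-41.599998474121094, 73.30000305175781], [-128.89999389648438, 73.30000305175781]]
```

```bash
python3 -m inch '[{"fingers":0.4,"slide":[-0.002,0,0],"dr":[0,0,0]},{"fingers":0.4,"slide":[-0.004,0,0],"dr":[0,0,0]},{"fingers":0.4,"slide":[-0.006,0,0],"dr":[0,0,0]},{"fingers":0.4,"slide":[-0.008,0,0],"dr":[0,0,0]},{"fingers":0.4,"slide":[-0.01,0,0],"dr":[0,0,0]},{"fingers":0.4,"slide":[-0.012,0,0],"dr":[0,0,0]},{"fingers":0.4,"slide":[-0.014,0,0],"dr":[0,0,0]},{"fingers":0.4,"slide":[-0.016,0,0],"dr":[0,0,0]},{"fingers":0.4,"slide":[-0.018,0,0],"dr":[0,0,0]},{"fingers":0.4,"slide":[-0.02,0,0],"dr":[0,0,0]},{"fingers":0.4,"slide":[-0.022,0,0],"dr":[0,0,0]},{"fingers":0.4,"slide":[-0.024,0,0],"dr":[0,0,0]},{"fingers":0.4,"slide":[-0.026,0,0],"dr":[0,0,0]},{"fingers":0.4,"slide":[-0.028,0,0],"dr":[0,0,0]},{"fingers":0.4,"slide":[-0.03,0,0],"dr":[0,0,0]},{"fingers":0.4,"slide":[-0.032,0,0],"dr":[0,0,0]},{"fingers":0.4,"slide":[-0.033,0,0],"dr":[0,0,0]},{"fingers":0.4,"slide":[-0.034,0,0],"dr":[0,0,0]}]' >/dev/null
python3 -c "
from h import *
where();carton('side')"
```

```text
t 30.25 local (-137.7, 38.0, 20.8) yaw-th -180.04 F (-2.4, 1.1, -2.1) gap 25.8 rp [ 1.8e+02 -1.0e-02]
side 1182 z 59.6 rect c [-49.2  33.1] size [80.3 83. ] ang 90.0 corners [[-90.69999694824219, -7.0], [-7.800000190734863, -7.099999904632568], [-7.699999809265137, 73.19999694824219], [-90.69999694824219, 73.30000305175781]]
```

Still square, with about 7.7 mm to go.

```bash
python3 -m inch '[{"fingers":0.4,"slide":[-0.001,0,0],"dr":[0,0,0]},{"fingers":0.4,"slide":[-0.002,0,0],"dr":[0,0,0]},{"fingers":0.4,"slide":[-0.003,0,0],"dr":[0,0,0]},{"fingers":0.4,"slide":[-0.0035,0,0],"dr":[0,0,0]},{"fingers":0.4,"slide":[-0.004,0,0],"dr":[0,0,0]},{"fingers":0.4,"slide":[-0.0045,0,0],"dr":[0,0,0]}]' >/dev/null
python3 -c "
from h import *
where()"
for i in 1 2 3; do python3 -m inch '[{"fingers":0.4,"slide":[-0.0002,0,0],"dr":[0,0,0]},{"fingers":0.4,"slide":[-0.0005,0,0],"dr":[0,0,0]}]' >/dev/null
python3 -c "
from h import *
where()"; done
```

```text
t 31.05 local (-133.2, 38.0, 20.8) yaw-th -180.04 F (-2.3, 1.4, 0.5) gap 25.9 rp [-180.   -0.]
t 31.3 local (-132.7, 38.0, 20.8) yaw-th -180.04 F (-3.3, 0.5, 0.4) gap 26.2 rp [180.  -0.]
t 31.55 local (-132.3, 38.0, 20.8) yaw-th -180.05 F (-4.8, 0.4, 0.9) gap 25.8 rp [-180.   -0.]
t 31.8 local (-131.7, 38.0, 20.8) yaw-th -180.04 F (-2.9, 1.7, -0.6) gap 26.0 rp [-180.   -0.]
```

```bash
for i in 1 2 3 4; do python3 -m inch '[{"fingers":0.4,"slide":[-0.0002,0,0],"dr":[0,0,0]},{"fingers":0.4,"slide":[-0.0004,0,0],"dr":[0,0,0]}]' >/dev/null
python3 -c "
from h import *
where()"; done
```

```text
t 32.05 local (-131.3, 38.1, 20.8) yaw-th -180.04 F (-3.7, 0.5, 0.4) gap 26.3 rp [-180.   -0.]
t 32.3 local (-130.9, 38.0, 20.8) yaw-th -180.04 F (-3.5, 1.8, 0.8) gap 26.0 rp [-180.   -0.]
t 32.55 local (-130.5, 38.0, 20.8) yaw-th -180.05 F (-3.2, 0.1, 0.3) gap 25.9 rp [-180.    0.]
t 32.8 local (-130.2, 38.0, 20.8) yaw-th -180.04 F (-5.3, 0.8, 2.9) gap 26.4 rp [ 1.8e+02 -2.0e-02]
```

```bash
for i in 1 2 3; do python3 -m inch '[{"fingers":0.4,"slide":[-0.0002,0,0],"dr":[0,0,0]},{"fingers":0.4,"slide":[-0.0003,0,0],"dr":[0,0,0]}]' >/dev/null
python3 -c "
from h import *
where()"; done
```

```text
t 33.05 local (-130.1, 38.0, 20.8) yaw-th -180.04 F (-6.9, 2.4, 3.5) gap 26.2 rp [ 1.7999e+02 -6.0000e-02]
t 33.3 local (-130.0, 38.0, 20.8) yaw-th -180.04 F (-8.1, 1.1, 3.5) gap 26.1 rp [ 1.7998e+02 -1.0000e-01]
t 33.55 local (-129.9, 38.0, 20.8) yaw-th -180.04 F (-9.0, 0.4, 5.4) gap 26.1 rp [ 1.7998e+02 -1.3000e-01]
```

```bash
python3 -m inch '[{"fingers":0.4,"slide":[-0.0003,0,0],"dr":[0,0,0]},{"fingers":0.4,"slide":[-0.0006,0,0],"dr":[0,0,0]},{"fingers":0.4,"slide":[-0.0008,0,0],"dr":[0,0,0]}]' >/dev/null
python3 -c "
from h import *
where()"
python3 -m inch '[{"fingers":0.4,"slide":[-0.0002,0,0],"dr":[0,0,0]},{"fingers":0.4,"slide":[-0.0002,0,0],"dr":[0,0,0]},{"fingers":0.4,"slide":[-0.0002,0,0],"dr":[0,0,0]},{"fingers":0.4,"slide":[-0.0002,0,0],"dr":[0,0,0]},{"fingers":0.4,"slide":[-0.0002,0,0],"dr":[0,0,0]},{"fingers":0.4,"slide":[-0.0002,0,0],"dr":[0,0,0]}]' >/dev/null
python3 -c "
from h import *
where()"
```

```text
t 33.92 local (-129.6, 37.9, 20.8) yaw-th -180.03 F (-12.6, 0.5, 8.3) gap 26.1 rp [179.96  -0.24]
t 34.67 local (-129.5, 37.9, 20.8) yaw-th -180.03 F (-12.8, 1.3, 8.8) gap 26.2 rp [179.96  -0.26]
```

Held for over half a second at about 9.5 N net. I retract along the push line and check.

```bash
python3 -m inch '[{"fingers":0.4,"slide":[0.002,0,0],"dr":[0,0,0]},{"fingers":0.4,"slide":[0.01,0,0],"dr":[0,0,0]},{"fingers":0.4,"slide":[0.03,0,0],"dr":[0,0,0]},{"fingers":0.4,"slide":[0.05,0,0],"dr":[0,0,0]},{"fingers":0.4,"slide":[0.05,0,-0.05],"dr":[0,0,0]},{"fingers":0.4,"slide":[0.05,0,-0.1],"dr":[0,0,0]},{"fingers":0.4,"slide":[0.09,0,-0.15],"dr":[0,0,0]},{"fingers":0.4,"slide":[0.14,0.0,-0.15],"dr":[0,0,0]},{"fingers":0.4,"slide":[0.14,0.0,-0.15],"dr":[0,0,0]},{"fingers":0.4,"slide":[0.14,0.0,-0.15],"dr":[0,0,0]}]' >/dev/null
python3 - <<'E'
from h import *
where();carton('side');carton('top')
p,d=optics.snapshot("side");cv2.imwrite("pics/side6.png",cv2.resize(p[150:350,200:450,::-1],None,fx=2.5,fy=2.5))
E
```

```text
t 35.92 local (-268.0, 37.9, 171.4) yaw-th -180.08 F (1.0, -0.3, 1.7) gap 25.9 rp [-1.7992e+02  1.4000e-01]
side 1802 z 59.5 rect c [-60.6  33.1] size [ 80.4 120.4] ang 90.0 corners [[-120.80000305175781, -7.099999904632568], [-0.4000000059604645, -7.199999809265137], [-0.30000001192092896, 73.19999694824219], [-120.69999694824219, 73.30000305175781]]
top 2788 z 59.9 rect c [-59.7  37.5] size [121.2  76.1] ang 0.1 corners [[-120.30000305175781, 75.5], [-120.30000305175781, -0.6000000238418579], [0.8999999761581421, -0.5], [0.800000011920929, 75.5999984741211]]
```

View pics/side6.png

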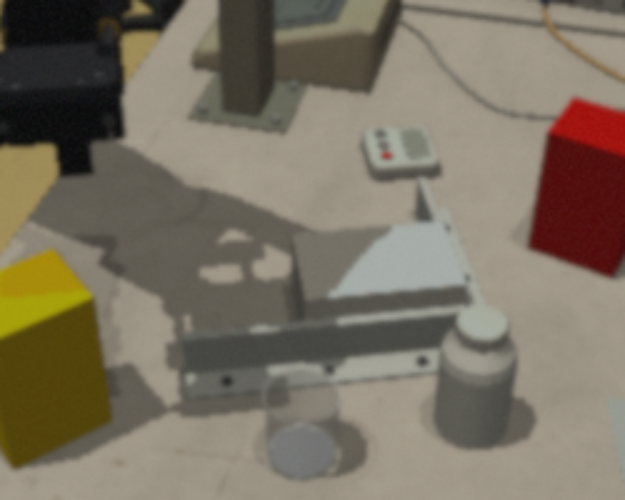

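The carton sits in the corner with its centre at (-59.7, 37.5) and an angle of 0.1°. The bottle, timer and beaker are where they were, and the arm is clear.

```bash
python3 -c "
from plant import order
print(order.sign_off())"
```

```text
the job is handed in; nothing more can be done
None
```

The carton was pushed over, pressed on the side rail and then on the end stop at about 10 N each, and left flush and square in the corner with the arm clear; the job is handed in at about 36 s, and no verdict was shown.

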